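# Refit the shaker carrier on the turntable

### The arm

A 6-joint arm with a two-finger parallel gripper is mounted at the origin on the work surface. World frame = base frame: x ahead of the robot, y to its left, z up, the work surface at z = 0. Lengths are in m, angles in rad, forces in N, time in s.
With the tool pointing down it reaches from about 0.35 to 0.775 m from the base axis. Payload 5.5 kg.
Tool frame: the origin (TCP) lies at the very end of the fingers, on their centre line; the grasp point (between the pads) lies 19 mm behind it (env.grip_point_offset is the distance from the TCP to the grasp point, in m); z points along the fingers, y is the line along which they close (so a half turn about z gives the same grasp; the last joint's range is limited). The gripper opens to 85 mm and grips with 20 to 120 N. Pads are 22 mm wide; open, the fingers measure 114 mm over their backs; the gripper's body (76 mm by 85 mm) begins 54 mm behind the grasp point. The pads swing forward as they close: fully open they stand 13 mm farther back than shut.
Start: joints at [-1.425, 0.313, 0.046, 1.304, 0, 1.431], TCP at [0.162, -0.552, 0.231] pointing down, gripper open.
Joint ranges: [-2.76, 2.76], [-0.86, 1.69], [-1.03, 1.26], [-2.2, 2.34], [-1.47, 1.5], [-3.14, 3.14]. Speed limits (rad/s): [2.57, 2.57, 3.14, 3.14, 3.14, 3.14].

### API

Orientations are given as a unit quaternion [w, x, y, z].
In Python, from workcell import sensors, imaging, workorder, env gives the robot as it stands.
- The arm moves only by the shell command python3 -m handwheel 'ROWS' [FORCE]. ROWS is JSON, a list of rows, each a list of 5 numbers: the shift along the tool's x, y, z in mm, then the turn about the tool's z in rad, then the opening, from 0 (shut) to 1 (fully open). A call has 1 to 8 rows; each row is the pose to reach, as a shift and turn from the pose commanded when the call began, along the tool's axes at that moment; what a row does not reach only later rows make up. A row lasts 1/10 s, in which the tool goes at most 50 mm and 8.59 degrees, less where a joint would pass 70% of its speed; a pose out of reach is approached as far as the arm can. A call with a gripper value outside its range is refused whole. The fingers move at their own pace and stop on an object; FORCE is the grip in N (left out, the last holds). Time passes only in rows, so rows that repeat a pose let the fingers close. It gives the time, the measured TCP pose, the force, the opening and the grip force at its end, in the units of the state.
- sensors.get_state(): the state, without advancing time (a new reading comes with each control period).
- imaging.read_camera(name): name is "scene" or "top"; returns a dict with "color" (384x512x3 uint8, blue, green, red), "z_map" (384x512 float32, m along the optical axis (not along the pixel's ray), 0 where there is no reading), "fx", "fy", "cx", "cy" (pixels), "xyz" and "rotation" of the camera in the world. Camera axes: x right, y down, z forward; pixel columns grow to the right and rows downward; lengths in m; the calibration is good to about 2 mm. A picture is of the moment at which its call begins.
- workorder.hand_in(): hands the job in; it is judged then, once.
The state is a dict: "clock": time; "joint_pos": joint angles; "qvel": joint speeds; "tau": joint torques, N m; "tcp_pos": TCP position; "orientation": TCP orientation; "wrist_force": force on the tool from outside, world axes, zero at the start; "ft_torque": the same for the moment, N m; "finger_gap": finger opening in m; "grip_force": force on a finger pad.
Only numpy, scipy, OpenCV 4.12 (cv2) and the standard library are available. Lean on these libraries where they do the work, as an engineer would, in place of code of your own. Each camera call takes 0.05 s, during which the arm holds its last target. There are 200 camera calls.

### The job

Put the white shaker carrier back on the turntable with its four lugs fully home in the dock's sockets, and have the two round-bottomed glass shakers (amber and green) standing in its two ring cups, one in each, upright with their caps on top. They are glass: set them down gently, and do not tip over or shove away any of the other things standing or lying about.

Things in the scene. Friction and masses are not known exactly. Their poses are not given: they have to be found in the camera images.
- carrier: White plastic lift-out carrier: plate 84 (x) by 190 (y) by 6 mm with two ring cups, a bow handle and four lugs under it. Origin: centre of the plate's underside, z up. Lugs 14 mm square, 10 mm long (last 3 mm only 11 mm wide), at x +-30, y +-82 mm; it starts empty on the board, standing on them, origin 10 mm up. 0.2 to 0.3 kg. Alike when turned half round.
- handle (a point): Centre of the carrier handle's top bar, 98 mm above the carrier's origin: bar 66 mm long in x, 12 mm thick in y, 14 mm high (top at 105 mm), on two uprights 12 mm thick in y and 10 mm in x at x = +-28 mm. Axes as the carrier.
- cup_a (a point): Where a shaker's bulb centre rests in the ring cup on the carrier's +y side: 62 mm from the carrier's middle, 42 mm above its origin. The cup is an open ring, 48 mm inner and 58 mm outer diameter, its rim 18 mm below this point; the 60 mm bulb sits on the rim's inner edge and stays by friction at whatever lean it is left in. Axes as the carrier.
- cup_b (a point): The same for the like cup on the carrier's -y side.
- dock (a point): Top centre of the grey dock plate on the white turntable, 40 mm above the board; axes x across, y along, z up. Plate 100 (x) by 206 (y) by 14 mm; square sockets 19 mm wide, 12 mm deep at x +-30, y +-82 mm for the lugs. Carrier home: its origin is here, plate flat on plate. Turntable 280 mm wide, deck 26 mm above the board; turns about this point if pushed (stiff, 0.25 N m).
- shaker_amber: Amber glass shaker with black twist cap, lying on its side (axis 0.1 rad below level towards the cap; it can roll). 110 mm long: ball-shaped bottom of 60 mm diameter, straight neck of 44 mm diameter from 20 to 53 mm beyond the ball's centre, cap as thick, 53 to 80 mm. Origin: the ball's centre, 30 mm up; z along the axis to the cap. 0.12 to 0.22 kg, centre of mass at z 10 to 20 mm.
- shaker_green: Green glass shaker with a steel twist cap: the same shape, size, mass, origin and axes as the amber one; also lying on its side.
- plain_red: Flat-bottomed clear glass shaker with a red cap, 44 mm diameter, 92 mm tall, standing on the turntable's deck near side, beside the dock plate. Origin under its centre, z up. Bystander.
- plain_steel: The same with a steel cap, standing on the far side of the dock plate. Bystander.
- dish: Red ceramic dish, 136 mm diameter, 42 mm high. Origin under its centre. Bystander.
- mould: Fluted aluminium baking mould, 148 mm diameter at the rim, 68 mm high. Origin under its centre. Bystander.
- paddle: Lacquered rice paddle lying flat, 200 mm long, 62 mm wide, 8 mm thick; blade towards +x. Origin near its middle, at its underside. Bystander.
- ramekin: Blue ceramic ramekin, an empty baking cup of 80 mm diameter, 38 mm tall. Origin under its centre. Bystander.
- oil: Empty green oil bottle, 56 mm diameter, 200 mm tall. Origin under its centre. Bystander.
- jar: White ceramic jar with a wooden lid, 70 mm diameter, 96 mm tall. Origin under its centre. Bystander.
Not all that is in view belongs to the job. Of the things that look like the carrier, the smaller one is meant.

How it is judged:
At the end, for the whole second after the job is handed in: Carrier flat on the dock plate, lugs in the sockets (underside within 2.5 mm of the plate, centre within 6 mm, either way round); one round-bottomed shaker in each ring cup (bulb centre within 6 mm of its rest), axis within 10 degrees of vertical, cap up; all released and at rest (horizontal distance between carrier and dock below 0.006 m and z of carrier in the frame of dock between -0.004 and 0.0025 m and angle between the y axis of carrier and the y axis of dock, either way round below 0.07 rad and angle between carrier's own z axis and vertical below 0.035 rad and ((distance between shaker_amber and cup_a below 0.006 m and distance between shaker_green and cup_b below 0.006 m) or (distance between shaker_amber and cup_b below 0.006 m and distance between shaker_green and cup_a below 0.006 m)) and angle between each of shaker_amber, shaker_green's own z axis and vertical below 0.175 rad and linear speed of each of shaker_amber, shaker_green, carrier below 0.01 m/s and angular speed of each of shaker_amber, shaker_green below 0.1 rad/s); the robot touches nothing.
It fails at once if one of the other things (plain shakers, bottle, jar, ramekin, dish, mould) is tipped more than 20 degrees (angle between any of plain_red, plain_steel, oil, jar, ramekin, dish, mould's own z axis and vertical above 0.35 rad).
It fails at once if one of the other things, or the paddle, is shoved more than 40 mm from its place (distance of any of plain_red, plain_steel, oil, jar, ramekin, dish, mould, paddle from where it was at the start of the episode above 0.04 m).
It fails at once if a glass shaker is banged against the carrier or a plain shaker (over 50 N) (contact force between any of shaker_amber, shaker_green and carrier above 50 N or contact force between any of shaker_amber, shaker_green and plain_red above 50 N or contact force between any of shaker_amber, shaker_green and plain_steel above 50 N).
It also fails if it takes over 72 s, if anything falls off the work surface, if the arm or the gripper's body presses on something with over 40 N, if the wrist force passes 120 N, or if a joint passes its speed limit or range.

## Working session

There is one attempt and no reset: what is moved stays moved. The work goes in short steps, Python scripts to look and compute and a shell command to move; the robot and the scene stay as the last step left them, time stands still between calls to the robot, and variables do not carry over. Pictures are saved under pics/ and viewed, at most 10 in all, crops included, and the job is handed in when it is done.

```bash
ls; mkdir -p pics
cat > h.py <<'E'
import numpy as np,cv2
from workcell import sensors,imaging,workorder,env
def cloud(c):
    z=c["z_map"];v,u=np.mgrid[:z.shape[0],:z.shape[1]]
    p=np.stack([(u-c["cx"])/c["fx"]*z,(v-c["cy"])/c["fy"]*z,z],-1)
    R=np.array(c["rotation"])
    if R.size==4:
        from scipy.spatial.transform import Rotation as Q; R=Q.from_quat(np.roll(R,-1)).as_matrix()
    P=p@R.reshape(3,3).T+np.array(c["xyz"]); P[z==0]=np.nan
    return P
E
python3 - <<'E'
from h import *
s=sensors.get_state();print(s)
for n in("top","scene"):
    c=imaging.read_camera(n);np.savez(n+"0.npz",**c);cv2.imwrite(f"pics/{n}0.png",cv2.resize(c["color"],(800,600)))
    print(c["xyz"],c["rotation"],c["fx"])
E
```

```text
pics
{'clock': 0.0, 'joint_pos': array([-1.42460851e+00,  3.14015599e-01,  4.49518578e-02,  1.30360776e+00,
        1.32025142e-06,  1.43117176e+00]), 'qvel': array([-6.48307392e-05, -2.38285884e-04,  7.85404146e-04, -8.06858104e-04,
       -6.61567330e-04,  9.05822601e-04]), 'tau': array([-2.11498759e-04, -4.80632758e+01,  2.98529667e+01,  1.95452344e-02,
       -2.43329541e-04,  2.98051823e-06]), 'tcp_pos': array([ 0.16201372, -0.5511533 ,  0.23038915]), 'orientation': array([-9.37585960e-04,  9.89805841e-01,  1.42420215e-01, -2.41668666e-06]), 'wrist_force': array([-0.65800133,  0.00748836,  0.62947709]), 'ft_torque': array([-0.03805225,  0.03983704, -0.02918485]), 'grip_force': 0.0, 'finger_gap': 0.08530933462639786}
[0.26512547 0.02058429 1.61687595] [ 0.03264339 -0.69748957  0.7145233  -0.0435794 ] 469.27004715801866
[1.03270439 0.48625959 1.22793297] [-0.12407021  0.41752362  0.86269371 -0.25698285] 397.06384454139635
```

View pics/top0.png

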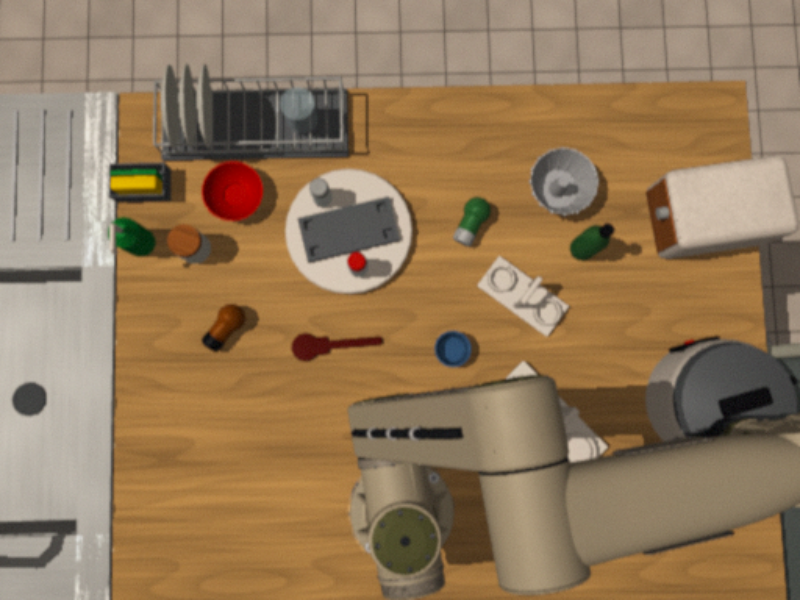

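View pics/scene0.png

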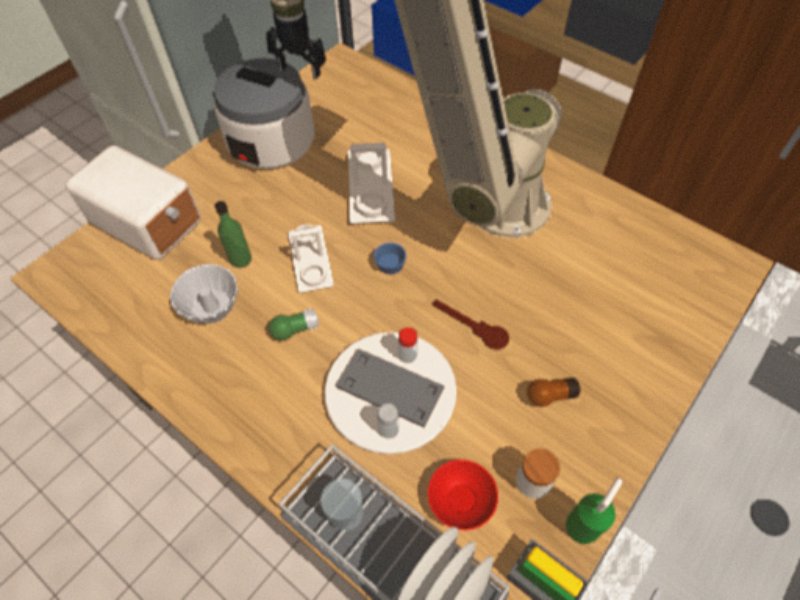

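The top view (800x600) shows the carrier at (523,296), the dock at (350,230), green at (473,220) with its cap to the lower left, and amber at (223,327) with its cap to the lower left. Plain red is at (357,262), plain steel at (319,190), and the ramekin at (454,349). The scene view agrees.

```bash
cat >> h.py <<'E'
def rect(P,m):
    q=P[m][:,:2]; (c,s,a)=cv2.minAreaRect((q*1000).astype(np.float32)); b=cv2.boxPoints((c,s,a))
    e=[b[1]-b[0],b[2]-b[1]]; e=max(e,key=np.linalg.norm); return np.round(c,1),np.round(s,1),np.arctan2(e[1],e[0]),m.sum()
def box(sh,u0,u1,v0,v1):
    m=np.zeros(sh,bool); m[int(v0*.64):int(v1*.64),int(u0*.64):int(u1*.64)]=1; return m
E
python3 - <<'E'
from h import *
c=dict(np.load("top0.npz"));P=cloud(c);Z=P[...,2];sh=Z.shape;b,g,r=[c["color"][...,i].astype(int) for i in range(3)]
for n,B in dict(carrier=(465,580,250,340),dock=(285,415,170,292),green=(445,500,190,252),amber=(195,250,298,356),ramek=(430,478,325,370),jar=(165,212,220,262),dish=(200,268,160,222),mould=(525,604,145,220),oil=(562,625,215,268),paddle=(285,390,328,365)).items():
    m=box(sh,*B)
    print(n,"floor",np.round(np.nanmedian(Z[m]),4),"max",np.nanmax(Z[m]).round(4))
    if n=="carrier":
        print(" plate",rect(P,m&(Z>.010)&(Z<.022)&(b>120)))
        h=m&(Z>.085);print(" handle",rect(P,h),P[h].mean(0).round(4))
        h=m&(Z>.028)&(Z<.040);print(" rings",P[h].mean(0).round(4),h.sum())
    elif n=="dock":
        print(" plate",rect(P,m&(abs(Z-.04)<.006)&(r<120)))
        for q in ((Z>.09)&(r>g+50),(Z>.09)&(abs(r-g)<40)):
            h=m&q;print(" plain",rect(P,h),P[h].mean(0).round(4))
        d=m&(abs(Z-.026)<.005);print(" deck",rect(P,d))
    else:
        h=m&(Z>(.004 if n=="paddle" else .012)); print(" ",rect(P,h))
        if n in("green","amber"):
            k=h&((r>g+30) if n=="amber" else (g>r+20)); print("  glass",rect(P,k),P[k].mean(0).round(4),Z[k].max()); k2=h&~k;print("  cap",P[k2].mean(0).round(4),P[h].mean(0).round(4))
E
```

```text
carrier floor 0.0045 max 0.1217
 plate (array([ 459.9, -278.2]), array([189.2,  85.7]), np.float32(0.91497105), np.int64(786))
 handle (array([ 457.6, -278.2]), array([12.4, 66.3]), np.float32(-0.6644817), np.int64(85)) [ 0.4564 -0.2768  0.1147]
 rings [ 0.4598 -0.2823  0.0345] 154
dock floor 0.0289 max 0.1294
 plate (array([606. , 101.8]), array([223.3, 177.1]), np.float32(1.3497417), np.int64(1408))
 plain (array([526.7,  82.3]), array([36.8, 36.1]), np.float32(0.4137852), np.int64(111)) [0.5264 0.0825 0.119 ]
 plain (array([604.7, 120.5]), array([213.7,  41. ]), np.float32(0.4576538), np.int64(157)) [0.6633 0.1492 0.1141]
 deck (array([614.4, 101.3]), array([276.3, 268.2]), np.float32(1.5462751), np.int64(2287))
green floor 0.0045 max 0.0663
  (array([ 633.8, -172.4]), array([127.3,  97.6]), np.float32(0.10917419), np.int64(444))
  glass (array([ 637., -172.]), array([50. , 74.4]), np.float32(-0.6721829), np.int64(263)) [ 0.6361 -0.1743  0.0526] 0.06634572949092088
  cap [ 0.6036 -0.1609  0.0401] [ 0.6228 -0.1688  0.0475]
amber floor 0.0041 max 0.0669
  (array([402.6, 374.2]), arr
[... 255 characters left out ...]
loor 0.0061 max 0.0475
  (array([ 343.4, -118.4]), array([76. , 76.4]), np.float32(-0.81588465), np.int64(249))
jar floor 0.0644 max 0.1071
  (array([581.7, 443.2]), array([68.2, 68.5]), np.float32(-1.2564589), np.int64(480))
dish floor 0.0148 max 0.0533
  (array([708.5, 355.4]), array([133. , 148.6]), np.float32(-0.010652814), np.int64(951))
mould floor 0.0085 max 0.0789
  (array([ 707.1, -383.5]), array([155.9, 179.3]), np.float32(-1.412653), np.int64(1052))
oil floor 0.0045 max 0.2081
  (array([ 591.6, -436.6]), array([107.1, 129.6]), np.float32(-1.4060224), np.int64(436))
paddle floor 0.0037 max 0.0203
  (array([361.6, 134.3]), array([226.7,  79.2]), np.float32(1.5465863), np.int64(761))
```

```bash
cat >> h.py <<'E'
from scipy.optimize import least_squares
def fitshaker(Q,x0):  # Q points; x0=[bx,by,bz,yaw,pitch]  pitch=elevation of the cap end
    def f(p):
        a=np.array([np.cos(p[4])*np.cos(p[3]),np.cos(p[4])*np.sin(p[3]),np.sin(p[4])]);d=Q-p[:3]
        s=d@a;rad=np.linalg.norm(d-np.outer(s,a),axis=1)
        ball=np.linalg.norm(d,axis=1)-.03
        q=np.stack([rad-.022,abs(s-.04)-.04],1);cyl=np.linalg.norm(np.maximum(q,0),axis=1)+np.minimum(q.max(1),0)
        return np.minimum(ball,cyl)
    r=least_squares(f,x0,loss="soft_l1",f_scale=.003);return r.x,np.median(abs(f(r.x)))
E
python3 - <<'E'
from h import *
for n in("top","scene"):
    c=dict(np.load(n+"0.npz"));P=cloud(c);Z=P[...,2];b,g,r=[c["color"][...,i].astype(int) for i in range(3)]
    def near(x,y,R):return np.hypot(P[...,0]-x,P[...,1]-y)<R
    for nm,x,y,yaw in(("green",.623,-.169,2.6),("amber",.403,.370,2.7)):
        m=near(x,y,.075)&(Z>.018)
        print(n,nm,fitshaker(P[m],[x,y,.03,yaw,-.1]),m.sum())
    m=near(.606,.102,.125)&(abs(Z-.043)<.008)&(r<115)&(abs(r-g)<25)
    l,k,st,ce=cv2.connectedComponentsWithStats(m.astype(np.uint8)); i=1+np.argmax(st[1:,4]);m=k==i
    print(n,"dock",rect(P,m),np.median(Z[m]))
    m=near(.606,.102,.16)&(abs(Z-.028)<.008)&(r>140)
    q=P[m][:,:2];(cc,R)=cv2.minEnclosingCircle((q*1000).astype(np.float32));print(n,"turntable",cc,R)
    m=near(.46,-.278,.12)
    h=m&(Z>.1);print(n,"handle",rect(P,h),P[h].mean(0)); print(n,"plate",rect(P,m&(Z>.009)&(Z<.023)&(b>120)))
    i=cv2.resize(c["color"][int(165*.64):int(300*.64),int(280*.64):int(420*.64)] if n=="top" else c["color"][210:290,200:300],None,fx=5,fy=5,interpolation=cv2.INTER_CUBIC);cv2.imwrite(f"pics/dock_{n}.png",i)
E
python3 - <<'E'
import cv2,numpy as np
a=[cv2.imread(f"pics/dock_{n}.png") for n in("top","scene")]
h=max(i.shape[0] for i in a);o=np.hstack([cv2.copyMakeBorder(i,0,h-i.shape[0],0,0,0) for i in a]);o=cv2.resize(o,(800,int(o.shape[0]*800/o.shape[1])));cv2.imwrite("pics/dock.png",o);print(o.shape)
E
```

```text
top green (array([ 0.64871781, -0.18261247,  0.03206859,  2.65706347, -0.08561712]), np.float64(0.0017029951778898007)) 434
top amber (array([ 0.42364204,  0.35826887,  0.03180223,  2.44731456, -0.10063937]), np.float64(0.0015187350490575187)) 465
top dock (array([612.9, 100.8]), array([103.9, 203.7]), np.float32(-1.3547895), np.int64(1541)) 0.04221450116947634
top turntable (611.4851684570312, 102.6724853515625) 139.79525756835938
top handle (array([ 457.6, -278.2]), array([12.4, 66.3]), np.float32(-0.6644817), np.int64(81)) [ 0.45702336 -0.27726817  0.11596125]
top plate (array([ 459.8, -278.2]), array([189.3,  86.1]), np.float32(0.91358143), np.int64(858))
scene green (array([ 0.64884149, -0.1828897 ,  0.03087293,  2.65184241, -0.10638996]), np.float64(0.001245987852009153)) 422
scene amber (array([ 0.42494472,  0.35904821,  0.0312296 ,  2.4601492 , -0.10556507]), np.float64(0.0011781040752735644)) 482
scene dock (array([668.8,  58.1]), array([83.1, 28.8]), np.float32(1.3623024), np.int64(45)) 0.039694573466598326
scene turntable (612.0697631835938, 101.75538635253906) 141.04161071777344
scene handle (array([ 459.6, -277.2]), array([14.5, 64.4]), np.float32(-0.6390859), np.int64(83)) [ 0.46033101 -0.27622389  0.11197282]
scene plate (array([ 458.9, -277.5]), array([192.5,  83.8]), np.float32(0.90611154), np.int64(562))
(368, 800, 3)
```

View pics/dock.png

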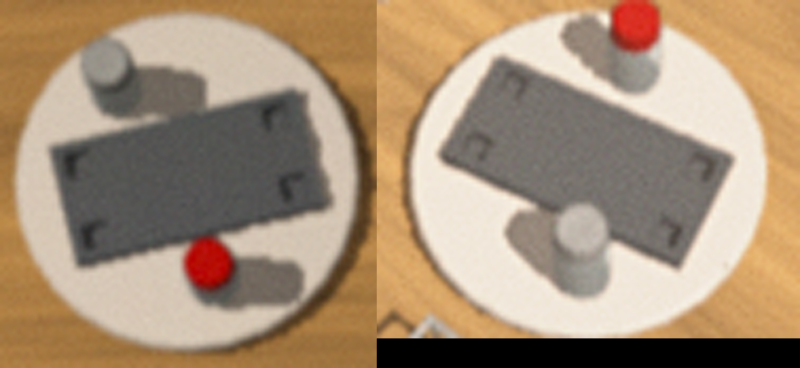

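The crops show the dock with its four sockets clear: top crop (75,165), (275,115), (92,235), (290,187). The plain shakers stand beside the plate.

```bash
cat > go.py <<'E'
import sys
from h import *
from scipy.spatial.transform import Rotation as Q
# usage: go.py x y z(mm) tool-yaw -> shift in tool axes from present pose
s=sensors.get_state();R=Q.from_quat(np.roll(s["orientation"],-1)).as_matrix();p=s["tcp_pos"]*1000
yaw=np.arctan2(R[1,0],R[0,0])
print("t",round(s["clock"],2),"tcp",p.round(1),"yaw",yaw.round(4),"tilt",R[2,2].round(5),"q6",s["joint_pos"][5].round(3),"F",s["wrist_force"].round(1),"gap",round(s["finger_gap"]*1000,1),"grip",round(s["grip_force"],1))
if len(sys.argv)>1:
    x,y,z,w=map(float,sys.argv[1:5]); d=np.array([x,y,z])-p
    print("shift",(R.T@d).round(1),"turn",round((yaw-w+np.pi)%(2*np.pi)-np.pi,3))
E
python3 - <<'E'
from h import *
c=dict(np.load("scene0.npz"));P=cloud(c);Z=P[...,2];b,g,r=[c["color"][...,i].astype(int) for i in range(3)]
m=(np.hypot(P[...,0]-.612,P[...,1]-.102)<.122)&(abs(Z-.041)<.007)&(r<135)&(abs(r-g)<20)
m=cv2.morphologyEx(m.astype(np.uint8),cv2.MORPH_OPEN,np.ones((3,3)))
l,k,st,ce=cv2.connectedComponentsWithStats(m);i=1+np.argmax(st[1:,4]);print(rect(P,k==i))
c=dict(np.load("top0.npz"));P=cloud(c);Z=P[...,2]
for f in np.linspace(0,1,7):
    x=.162+f*.297;y=-.552+f*.274;print(round(x,2),round(y,2),np.nanmax(Z[(np.hypot(P[...,0]-x,P[...,1]-y)<.1)]))
E
python3 -m handwheel '[[0,0,-50,0,1],[0,0,-100,0,1],[0,0,-120,0,1]]' 40; python3 go.py 458.7 -277.8 160 2.48
```

```text
(array([615.5, 103.3]), array([ 96.4, 205.5]), np.float32(-1.3508419), np.int64(1470))
0.16 -0.55 0.7315335010544131
0.21 -0.51 0.7356910232514693
0.26 -0.46 0.7325534219550686
0.31 -0.42 0.013544523181366674
0.36 -0.37 0.045846151962706916
0.41 -0.32 0.12168755549944255
0.46 -0.28 0.12168755549944255
clock: 0.4
tcp_pos: [0.1622, -0.5522, 0.3556]
orientation: [0.002, 0.99, 0.142, -0.0]
wrist_force: [0.8, -0.9, 0.3]
finger_gap: 0.0853
grip_force: 0.0
t 0.4 tcp [ 162.2 -552.2  355.6] yaw 0.2858 tilt -0.99999 q6 1.431 F [ 0.8 -0.9  0.3] gap 85.3 grip 0.0
shift [ 362.  -180.7  194.5] turn -2.194
```

```bash
python3 -m handwheel '[[362,-181,60,-2.194,1],[362,-181,60,-2.194,1],[362,-181,60,-2.194,1],[362,-181,60,-2.194,1],[362,-181,60,-2.194,1],[362,-181,60,-2.194,1],[362,-181,60,-2.194,1],[362,-181,60,-2.194,1]]' | head -2; python3 go.py 458.7 -277.8 140 2.48
```

```text
clock: 1.2
tcp_pos: [0.4528, -0.2804, 0.2921]
t 1.2 tcp [ 452.8 -280.4  292.1] yaw 1.4919 tilt -1.0 q6 0.945 F [-0.  -0.4  0.7] gap 85.4 grip 0.0
shift [  3.1   5.7 152.1] turn -0.988
```

```bash
python3 -m handwheel '[[3,6,90,-0.988,1],[3,6,120,-0.988,1],[3,6,150,-0.988,1],[3,6,150,-0.988,1],[3,6,150,-0.988,1],[3,6,150,-0.988,1],[3,6,150,-0.988,1],[3,6,150,-0.988,1]]' | head -2; python3 go.py 458.7 -277.8 87 2.48
python3 - <<'E'
from h import *
c=imaging.read_camera("scene");P=cloud(c);cv2.imwrite("pics/s1.png",cv2.resize(c["color"][110:210,150:270],(720,600)))
E
```

```text
clock: 2.0
tcp_pos: [0.4577, -0.2795, 0.1422]
t 2.0 tcp [ 457.7 -279.5  142.2] yaw 2.474 tilt -1.0 q6 -0.03 F [ 0.8 -0.2 -0.1] gap 85.5 grip 0.0
shift [ 0.2  1.9 55.2] turn -0.006
```

View pics/s1.png

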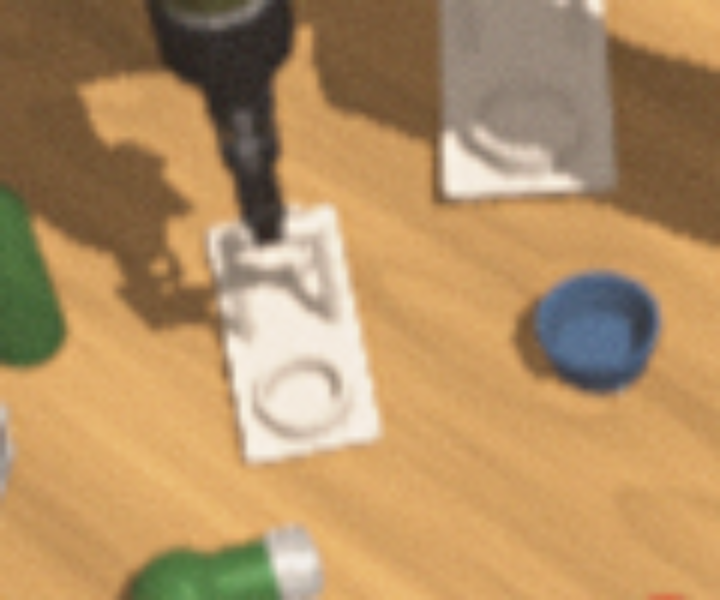

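The fingers are above the handle at crop (270,230) and aligned with the carrier, so I'll descend and grip.

```bash
python3 -m handwheel '[[0,2,20,-0.006,1],[0,2,40,-0.006,1],[0,2,56,-0.006,1],[0,2,56,-0.006,1],[0,2,56,-0.006,0],[0,2,56,-0.006,0],[0,2,56,-0.006,0],[0,2,56,-0.006,0]]' 70 ; python3 -m handwheel '[[0,0,0,0,0],[0,0,0,0,0],[0,0,0,0,0],[0,0,0,0,0]]'; python3 go.py
```

```text
clock: 2.85
tcp_pos: [0.4597, -0.2785, 0.0875]
orientation: [0.001, 0.325, 0.946, -0.0]
wrist_force: [-0.7, 0.2, 0.1]
finger_gap: 0.0282
grip_force: 0.0
clock: 3.25
tcp_pos: [0.4595, -0.2784, 0.0871]
orientation: [0.0, 0.325, 0.946, -0.0]
wrist_force: [-0.5, -0.2, 4.1]
finger_gap: 0.011
grip_force: 68.8
t 3.25 tcp [ 459.5 -278.4   87.1] yaw 2.4797 tilt -1.0 q6 -0.032 F [-0.5 -0.2  4.1] gap 11.0 grip 68.8
```

```bash
python3 -m handwheel '[[0,0,-50,0,0],[0,0,-100,0,0],[0,0,-150,0,0],[0,0,-165,0,0]]'|head -2;  python3 go.py 612.5 102 250 -2.925
```

```text
clock: 3.65
tcp_pos: [0.4608, -0.2792, 0.2568]
t 3.65 tcp [ 460.8 -279.2  256.8] yaw 2.48 tilt -0.99997 q6 -0.032 F [ 0.9 -1.1 -2. ] gap 10.9 grip 69.0
shift [114.6 394.    6. ] turn -0.878
```

```bash
python3 -m handwheel '[[10,35,0,-0.1,0],[24,80,0,-0.2,0],[38,130,0,-0.32,0],[53,180,0,-0.45,0],[67,230,0,-0.57,0],[82,280,0,-0.7,0],[96,330,0,-0.8,0],[108,370,0,-0.878,0]]'|head -2;python3 -m handwheel '[[4,14,0,0,0],[6,22,0,0,0],[6,22,0,0,0],[6,22,0,0,0],[6,22,0,0,0]]'|head -2;  python3 go.py 612.5 102 200 -2.925
python3 - <<'E'
from h import *
for n in("top","scene"):
    c=imaging.read_camera(n);np.savez(n+"1.npz",**c);P=cloud(c);Z=P[...,2];b,g,r=[c["color"][...,i].astype(int) for i in range(3)]
    m=(np.hypot(P[...,0]-.612,P[...,1]-.102)<.13)
    print(n,rect(P,m&(abs(Z-.187)<.009)&(b>110)),np.median(Z[m&(abs(Z-.187)<.009)]))
    a=c["color"][110:210,170:300] if n=="top" else c["color"][170:300,180:310];cv2.imwrite(f"pics/{n}1.png",cv2.resize(a,(400,400)))
a=np.hstack([cv2.imread(f"pics/{n}1.png") for n in("top","scene")]);cv2.imwrite("pics/c1.png",a)
E
```

```text
clock: 4.45
tcp_pos: [0.6007, 0.0805, 0.2506]
clock: 4.95
tcp_pos: [0.5901, 0.097, 0.2518]
t 4.95 tcp [590.1  97.  251.8] yaw -2.9277 tilt -1.0 q6 -0.185 F [-0.5  0.2 -0.8] gap 10.5 grip 68.9
shift [-22.9   0.1  51.8] turn -0.003
top (array([605.5,  23.1]), array([83.7, 30.9]), np.float32(0.10680585), np.int64(105)) 0.18307443464017226
scene (array([590.4,  98.4]), array([ 85.7, 190.4]), np.float32(-1.35752), np.int64(1187)) 0.18190144452703327
```

View pics/c1.png

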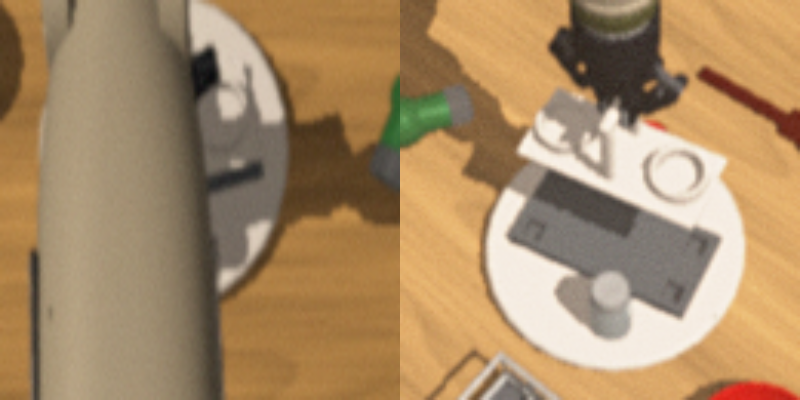

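In the scene crop the carrier is held level over the dock, at crop (630,150). It is about 22 mm short in x, because I gave that shift in the old axes. I'll correct that and descend.

```bash
python3 go.py 612.3 101.2 142 -2.925; python3 -m handwheel '[[-12,0,0,-0.003,0],[-22,-1,10,-0.003,0],[-22.5,-1,50,-0.003,0],[-22.5,-1,90,-0.003,0],[-22.5,-1,110,-0.003,0],[-22.5,-1,110,-0.003,0],[-22.5,-1,110,-0.003,0]]'|head -2;python3 go.py 612.3 101.2 127 -2.925
python3 - <<'E'
from h import *
for n in["scene"]:
    c=imaging.read_camera(n);np.savez(n+"2.npz",**c);P=cloud(c);Z=P[...,2];b,g,r=[c["color"][...,i].astype(int) for i in range(3)]
    m=(np.hypot(P[...,0]-.612,P[...,1]-.102)<.13)&(abs(Z-.072)<.009)&(b>120)
    l,k,st,ce=cv2.connectedComponentsWithStats(m.astype(np.uint8));i=1+np.argmax(st[1:,4]);print(rect(P,k==i),np.median(Z[k==i]))
E
```

```text
t 5.05 tcp [590.2  97.2 251.8] yaw -2.9276 tilt -1.0 q6 -0.185 F [ 0.6  0.2 -2.1] gap 11.0 grip 68.9
shift [-22.4  -0.7 109.8] turn -0.003
clock: 5.75
tcp_pos: [0.6124, 0.102, 0.1414]
t 5.75 tcp [612.4 102.  141.4] yaw -2.923 tilt -1.0 q6 -0.183 F [ 0.2 -0.5 -1. ] gap 11.2 grip 68.8
shift [ 0.3 -0.7 14.4] turn 0.002
(array([612.5, 101.5]), array([ 85.3, 190.5]), np.float32(-1.3455167), np.int64(715)) 0.07111203160315083
```

Everything agrees to about 1 mm, so I'll lower it gently.

```bash
python3 -m handwheel '[[0,0,8,0.004,0],[0,0,14,0.004,0],[0,0,18,0.004,0],[0,0,20,0.004,0],[0,0,20,0.004,0]]';python3 go.py
```

```text
clock: 6.3
tcp_pos: [0.6121, 0.1024, 0.1213]
orientation: [-0.0, -0.107, 0.994, -0.0]
wrist_force: [0.2, -0.5, -2.3]
finger_gap: 0.0108
grip_force: 68.9
t 6.3 tcp [612.1 102.4 121.3] yaw -2.9264 tilt -1.0 q6 -0.179 F [ 0.2 -0.5 -2.3] gap 10.8 grip 68.9
```

```bash
python3 -m handwheel '[[0,0,2,0,0],[0,0,3.5,0,0],[0,0,4.5,0,0],[0,0,5,0,0],[0,0,5,0,0]]';python3 go.py
```

```text
clock: 6.8
tcp_pos: [0.6124, 0.1024, 0.1172]
orientation: [0.0, -0.107, 0.994, -0.0]
wrist_force: [-1.9, -0.5, 2.6]
finger_gap: 0.0109
grip_force: 69.6
t 6.8 tcp [612.4 102.4 117.2] yaw -2.9264 tilt -1.0 q6 -0.179 F [-1.9 -0.5  2.6] gap 10.9 grip 69.6
```

Carrier is home. I'll release it and go to the green shaker.

```bash
python3 -m handwheel '[[0,0,0,0,0.4],[0,0,0,0,0.6],[0,0,0,0,0.6],[0,0,-40,0,0.6],[0,0,-90,0,0.6],[0,0,-130,0,1],[0,0,-130,0,1]]' 40|head -2;python3 go.py 583.5 -148 130 2.654
python3 - <<'E'
from h import *
c=imaging.read_camera("scene");P=cloud(c);Z=P[...,2];b,g,r=[c["color"][...,i].astype(int) for i in range(3)]
m=(np.hypot(P[...,0]-.612,P[...,1]-.102)<.13)&(abs(Z-.046)<.008)&(b>120)
l,k,st,ce=cv2.connectedComponentsWithStats(m.astype(np.uint8));i=1+np.argmax(st[1:,4]);print(rect(P,k==i),np.median(Z[k==i]))
E
```

```text
clock: 7.5
tcp_pos: [0.6155, 0.1026, 0.2537]
t 7.5 tcp [615.5 102.6 253.7] yaw -2.9263 tilt -0.99993 q6 -0.179 F [-0.1  0.7 -0.1] gap 78.0 grip 0.0
shift [  86.2 -237.7  123.3] turn 0.703
(array([609.5, 104.5]), array([ 96.8, 200.7]), np.float32(-1.3558909), np.int64(868)) 0.046265310775934765
```

```bash
python3 -m handwheel '[[17,-47,0,0.1,1],[34,-95,0,0.25,1],[51,-142,20,0.4,1],[68,-190,50,0.55,1],[86,-238,90,0.703,1],[86,-238,123,0.703,1],[86,-238,123,0.703,1],[86,-238,123,0.703,1]]' 20|head -2;python3 go.py 583.5 -148 3 2.654
python3 - <<'E'
from h import *
for n in("top","scene"):
    c=imaging.read_camera(n);np.savez(n+"3.npz",**c);P=cloud(c);Z=P[...,2]
    m=(np.hypot(P[...,0]-.63,P[...,1]+.173)<.07)&(Z>.018)&(Z<.07)
    print(n,fitshaker(P[m],[.648,-.182,.03,2.65,-.1]),m.sum())
E
```

```text
clock: 8.35
tcp_pos: [0.577, -0.1482, 0.121]
t 8.35 tcp [ 577.  -148.2  121. ] yaw 2.6525 tilt -0.99998 q6 0.103 F [0.4 0.7 0.8] gap 85.2 grip 0.0
shift [ -6.3   3.3 118. ] turn -0.002
top (array([ 0.648, -0.182,  0.03 ,  2.65 , -0.1  ]), np.float64(nan)) 0
scene (array([ 0.64948788, -0.18273969,  0.03063289,  2.65651854, -0.0987309 ]), np.float64(0.0011657620194956107)) 423
  return _methods._mean(a, axis=axis, dtype=dtype,
  ret = ret.dtype.type(ret / rcount)
```

```bash
python3 -m handwheel '[[-6.5,3,20,0,1],[-6.5,3,60,0,1],[-6.5,3,95,0,1],[-6.5,3,112,0,1],[-6.5,3,117,0,1],[-6.5,3,117,0,1]]' 20|head -4;python3 go.py 583.5 -148 3 2.654;python3 -m handwheel '[[0,0,0,0,0.6],[0,0,0,0,0.3],[0,0,0,0,0.3],[0,0,0,0,0.3],[0,0,0,0,0.3],[0,0,0,0,0.3]]'; python3 go.py
```

```text
clock: 9.05
tcp_pos: [0.5874, -0.1482, 0.0077]
orientation: [0.001, 0.241, 0.971, -0.0]
wrist_force: [-0.0, -0.6, -0.1]
t 9.05 tcp [ 587.4 -148.2    7.7] yaw 2.6555 tilt -1.0 q6 0.107 F [-0.  -0.6 -0.1] gap 85.7 grip 0.0
shift [ 3.6 -1.7  4.7] turn 0.002
clock: 9.65
tcp_pos: [0.5872, -0.1493, 0.008]
orientation: [0.001, 0.241, 0.97, -0.0]
wrist_force: [-1.2, 1.0, 6.2]
finger_gap: 0.0429
grip_force: 22.4
t 9.65 tcp [ 587.2 -149.3    8. ] yaw 2.6539 tilt -1.0 q6 0.106 F [-1.2  1.   6.2] gap 42.9 grip 22.4
```

```bash
python3 -m handwheel '[[0,0,-15,0,0.3],[0,0,-35,0,0.3],[0,0,-60,0,0.3],[0,0,-90,0,0.3],[0,0,-120,0,0.3],[0,0,-140,0,0.3],[0,0,-140,0,0.3],[0,0,-140,0,0.3]]'; python3 go.py
python3 - <<'E'
from h import *
c=imaging.read_camera("scene");np.savez("scene4.npz",**c);cv2.imwrite("pics/s4.png",cv2.resize(c["color"][130:250,130:270],(700,600)))
E
```

```text
clock: 10.45
tcp_pos: [0.586, -0.1489, 0.1461]
orientation: [-0.0, 0.242, 0.97, -0.0]
wrist_force: [-0.4, 0.2, -2.0]
finger_gap: 0.0434
grip_force: 21.9
t 10.45 tcp [ 586.  -148.9  146.1] yaw 2.6536 tilt -1.0 q6 0.107 F [-0.4  0.2 -2. ] gap 43.4 grip 21.9
```

View pics/s4.png

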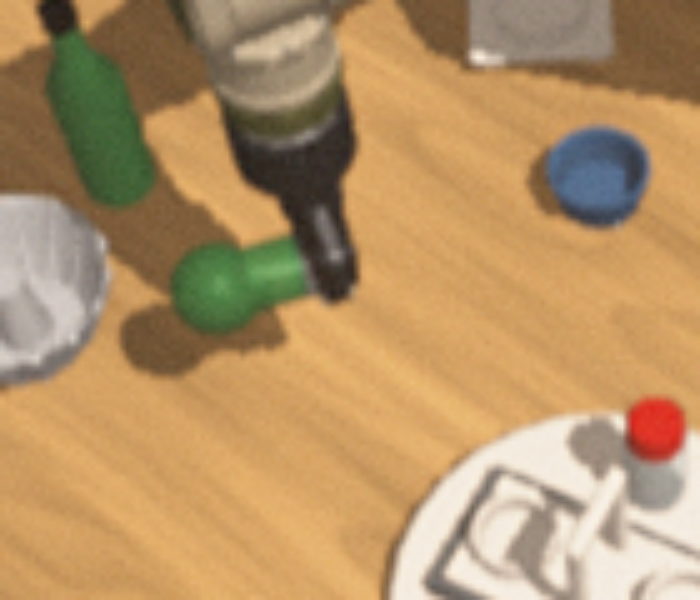

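The scene shot shows green held level by its cap at crop (330,280). The grip is too tight for it to pivot by gravity. I'll lower it near the board and ease the fingers off step by step, so the ball end swings down with support under it.

```bash
python3 -m handwheel '[[0,0,30,0,0.3],[0,0,60,0,0.3],[0,0,85,0,0.3],[0,0,85,0,0.3]]' 20 | tail -2; for i in 1; do python3 -m handwheel '[[0,0,0,0,0.5],[0,0,0,0,0.5]]'|tail -2; python3 -m handwheel '[[0,0,0,0,0.51],[0,0,0,0,0.51]]'|tail -2;python3 -m handwheel '[[0,0,0,0,0.515],[0,0,0,0,0.515]]'|tail -2; done; python3 go.py
```

```text
finger_gap: 0.0436
grip_force: 21.9
finger_gap: 0.0433
grip_force: 21.9
finger_gap: 0.0435
grip_force: 10.3
finger_gap: 0.0442
grip_force: 0.3
t 11.5 tcp [ 586.7 -149.1   62.4] yaw 2.6538 tilt -1.0 q6 0.106 F [-0.4  0.7  0.7] gap 44.2 grip 0.3
```

Run:
```python
from h import *
c=imaging.read_camera("scene");np.savez("scene5.npz",**c);cv2.imwrite("pics/s5.png",cv2.resize(c["color"][130:250,130:270],(560,480)))
P=cloud(c);Z=P[...,2];b,g,r=[c["color"][...,i].astype(int) for i in range(3)]
m=(np.hypot(P[...,0]-.62,P[...,1]+.173)<.09)&(Z>.012)&(g>r+20)
print(m.sum(),P[m].mean(0));print([fitshaker(P[m],[.645,-.182,.04,2.65,p]) for p in (0,.7)])
```

```text
221 [ 0.64446568 -0.16392528  0.05438373]
[(array([ 0.64172501, -0.17869071,  0.03097471,  2.64112444,  0.59091665]), np.float64(0.001422359617201465)), (array([ 0.64172499, -0.1786907 ,  0.03097472,  2.64112454,  0.59091694]), np.float64(0.0014223597157098714))]
```

View pics/s5.png

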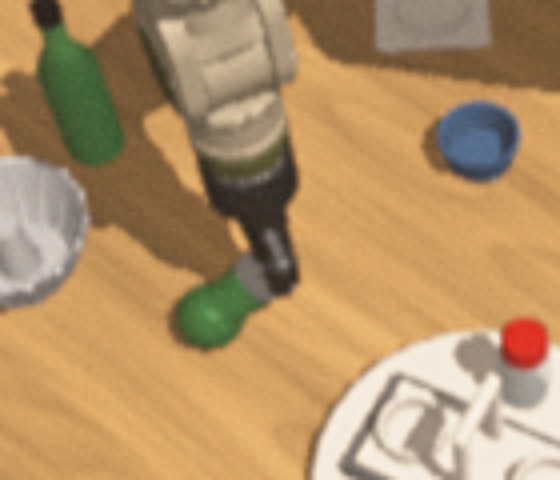

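Easing off works: green now leans with its ball on the board and its axis 0.59 rad above level. I'll follow the arc about the ball with a very light grip.

```bash
python3 -m handwheel '[[-5,0,-6,0,0.513],[-10,0,-12,0,0.513],[-16,0,-17,0,0.513],[-22,0,-21,0,0.513],[-28,0,-25,0,0.513],[-35,0,-28,0,0.513],[-42,0,-30,0,0.513],[-42,0,-30,0,0.513]]'; python3 go.py
cat > look.py <<'E'
import sys
from h import *
n,col,tag=sys.argv[1:4];x,y,R,z0,z1=map(float,sys.argv[4:9])
c=imaging.read_camera(n);cv2.imwrite(f"pics/{tag}.png",c["color"])
P=cloud(c);Z=P[...,2];b,g,r=[c["color"][...,i].astype(int) for i in range(3)]
m=(np.hypot(P[...,0]-x,P[...,1]-y)<R)&(Z>z0)&(Z<z1)&((g>r+20) if col=="green" else (r>b+40)&(r>g+25))
q=P[m];print(m.sum(),q.mean(0).round(4))
for e in(.6,1.2,1.5): 
    p,f=fitshaker(q,[x,y,z0+.02,float(sys.argv[9]),e]); print(p.round(4),f.round(4))
E
python3 look.py scene green g1 .635 -.175 .08 .012 .2 2.65
```

```text
clock: 12.35
tcp_pos: [0.6246, -0.1693, 0.092]
orientation: [0.001, 0.242, 0.97, -0.0]
wrist_force: [-1.4, -0.1, 1.2]
finger_gap: 0.0439
grip_force: 2.0
t 12.35 tcp [ 624.6 -169.3   92. ] yaw 2.6535 tilt -1.0 q6 0.1 F [-1.4 -0.1  1.2] gap 43.9 grip 2.0
136 [ 0.6595 -0.1659  0.0508]
[ 0.6465 -0.1818  0.0322  2.5347  1.2044] 0.0012
[ 0.6465 -0.1818  0.0322  2.5347  1.2044] 0.0012
[ 0.6693 -0.1807  0.0051  2.9732  1.048 ] 0.0016
```

```bash
python3 -m handwheel '[[-7,0,-3,0,0.513],[-14,0,-5,0,0.513],[-20,0,-6,0,0.513],[-25,0,-6,0,0.513],[-25,0,-6,0,0.513],[-25,0,-6,0,0.513]]'; python3 look.py scene green g2 .645 -.18 .06 .012 .2 2.65
```

```text
clock: 13.0
tcp_pos: [0.6455, -0.1804, 0.0975]
orientation: [-0.0, 0.242, 0.97, -0.0]
wrist_force: [-0.5, 0.3, -0.7]
finger_gap: 0.0437
grip_force: 1.8
118 [ 0.6558 -0.1616  0.0485]
[ 0.6465 -0.1812  0.0309  4.0087  1.5919] 0.0011
[ 0.6465 -0.1812  0.0309  4.0087  1.5919] 0.0011
[ 0.6465 -0.1812  0.0309  4.0087  1.5919] 0.0011
```

Green is upright (within about 0.02 rad). I'll tighten, lift, and carry it to the near cup.

```bash
python3 -m handwheel '[[0,0,0,0,0.48],[0,0,0,0,0.4],[0,0,0,0,0.4],[0,0,-20,0,0.4],[0,0,-60,0,0.4],[0,0,-110,0,0.4],[0,0,-110,0,0.4]]' 25; python3 go.py 625.7 41.7 205 1.788
```

```text
clock: 13.75
tcp_pos: [0.6486, -0.1814, 0.2158]
orientation: [0.006, 0.241, 0.97, -0.001]
wrist_force: [1.8, 0.5, -2.2]
finger_gap: 0.0425
grip_force: 25.9
t 13.75 tcp [ 648.6 -181.4  215.8] yaw 2.654 tilt -0.99992 q6 0.096 F [ 1.8  0.5 -2.2] gap 42.5 grip 25.9
shift [124.9 186.4   9.5] turn 0.866
```

```bash
python3 -m handwheel '[[12,18,0,0.1,0.4],[32,48,0,0.22,0.4],[53,80,0,0.35,0.4],[74,110,0,0.48,0.4],[93,140,0,0.6,0.4],[109,163,0,0.72,0.4],[117,175,5,0.82,0.4],[120,179,10,0.866,0.4]]'|head -2;python3 -m handwheel '[[0,0,0,0,0.4],[0,0,0,0,0.4],[0,0,0,0,0.4]]'|head -2; python3 go.py 625.7 41.7 205 1.788;python3 look.py scene green g3 .62 .035 .07 .07 .3 1.8
```

```text
clock: 14.55
tcp_pos: [0.6227, 0.0364, 0.1973]
clock: 14.85
tcp_pos: [0.6235, 0.0335, 0.1977]
t 14.85 tcp [623.5  33.5 197.7] yaw 1.7879 tilt -1.0 q6 1.279 F [ 0.8 -0.  -2.1] gap 43.0 grip 25.8
shift [ 7.5  3.9 -7.3] turn -0.0
149 [0.6358 0.0495 0.1492]
[0.6232 0.0327 0.1308 2.8879 1.5958] 0.001
[0.6334 0.0446 0.0975 0.8976 1.8006] 0.0014
[0.6335 0.0447 0.0973 0.8976 1.8006] 0.0014
```

```bash
python3 -m handwheel '[[4,2,0,0,0.4],[8,4.4,5,0,0.4],[8,4.4,20,0,0.4],[8,4.4,34,0,0.4],[8,4.4,42,0,0.4],[8,4.4,45,0,0.4],[8,4.4,45,0,0.4]]'; python3 go.py;python3 look.py scene green g4 .626 .042 .06 .055 .2 1.8
```

```text
clock: 15.6
tcp_pos: [0.6257, 0.0429, 0.1522]
orientation: [-0.0, 0.626, 0.78, -0.0]
wrist_force: [-0.2, -0.6, -0.9]
finger_gap: 0.0425
grip_force: 25.8
t 15.6 tcp [625.7  42.9 152.2] yaw 1.7879 tilt -1.0 q6 1.294 F [-0.2 -0.6 -0.9] gap 42.5 grip 25.8
133 [0.637  0.0594 0.1037]
[0.6255 0.0418 0.0861 3.7701 1.5859] 0.0008
[0.6255 0.0418 0.0861 0.6285 1.5557] 0.0008
[0.6255 0.0418 0.0861 3.7701 1.5859] 0.0008
```

```bash
python3 -m handwheel '[[0,0,1,0,0.4],[0,0,2,0,0.4],[0,0,3,0,0.4],[0,0,3,0,0.4]]'|sed -n 2,4p; python3 -m handwheel '[[0,0,0.5,0,0.4],[0,0,1,0,0.4],[0,0,1,0,0.4]]'|sed -n 2,4p
```

```text
tcp_pos: [0.6261, 0.0427, 0.1505]
orientation: [0.001, 0.626, 0.779, 0.0]
wrist_force: [-1.3, -0.8, 2.8]
tcp_pos: [0.6263, 0.0426, 0.1503]
orientation: [0.001, 0.626, 0.779, 0.0]
wrist_force: [-2.7, 0.2, 8.9]
```

```bash
python3 -m handwheel '[[0,0,0,0,0.5],[0,0,0,0,0.513],[0,0,0,0,0.52],[0,0,0,0,0.53],[0,0,0,0,0.55],[0,0,0,0,0.6],[0,0,0,0,0.7],[0,0,0,0,0.7]]'|sed -n 2,6p; python3 go.py;python3 look.py scene green g5 .626 .042 .06 .055 .2 1.8
```

```text
tcp_pos: [0.626, 0.0429, 0.1485]
orientation: [-0.0, 0.626, 0.78, -0.0]
wrist_force: [0.9, 0.9, 0.1]
finger_gap: 0.0596
grip_force: 0.0
t 17.15 tcp [626.   42.9 148.5] yaw 1.7878 tilt -1.0 q6 1.294 F [0.9 0.9 0.1] gap 59.6 grip 0.0
124 [0.6359 0.0596 0.1003]
[0.6251 0.0414 0.0831 2.8712 1.5959] 0.0009
[0.6251 0.0414 0.0831 2.8712 1.5959] 0.0009
[0.6251 0.0414 0.0831 2.8712 1.5959] 0.0009
```

Green stands upright in the near cup. I'll raise and go over to amber.

```bash
python3 -m handwheel '[[0,0,-20,0,0.7],[0,0,-60,0,0.7],[0,0,-100,0,0.7],[0,0,-120,0,1],[0,0,-120,0,1],[0,0,-120,0,1]]'|sed -n 2p; python3 go.py 369.3 403.7 265 2.455;python3 look.py scene green g6 .626 .042 .06 .055 .2 1.8;python3 look.py scene amber a1 .41 .37 .09 .018 .1 2.455
```

```text
tcp_pos: [0.6261, 0.0428, 0.2687]
t 17.8 tcp [626.1  42.8 268.7] yaw 1.7878 tilt -1.0 q6 1.294 F [0.1 0.1 0.1] gap 85.2 grip 0.0
shift [ 407.7 -173.1    3.4] turn -0.667
126 [0.636  0.0594 0.0997]
[0.6246 0.0417 0.0817 3.0021 1.6032] 0.001
[0.6246 0.0417 0.0817 3.0021 1.6032] 0.001
[0.6246 0.0417 0.0817 3.0021 1.6032] 0.001
412 [0.4202 0.3714 0.0465]
[ 0.4249  0.359   0.0308  2.4474 -0.101 ] 0.0012
[0.3818 0.3909 0.0188 5.6971 0.3375] 0.0022
[0.3818 0.3909 0.0188 5.6971 0.3375] 0.0022
```

```bash
python3 -m handwheel '[[30,-13,0,-0.1,1],[75,-32,0,-0.2,1],[120,-51,0,-0.3,1],[165,-70,0,-0.4,1],[210,-89,0,-0.5,1],[255,-108,0,-0.6,1],[300,-127,0,-0.66,1],[345,-146,0,-0.662,1]]' 20|sed -n 2p;python3 -m handwheel '[[40,-20,0,0,1],[40,-20,0,0,1],[40,-20,30,0,1],[40,-20,80,0,1],[40,-20,120,0,1],[40,-20,140,0,1],[40,-20,140,0,1]]' |sed -n 2p; python3 go.py 369.8 404.1 8 2.45
```

```text
tcp_pos: [0.407, 0.3492, 0.267]
tcp_pos: [0.363, 0.3559, 0.1242]
t 19.4 tcp [363.  355.9 124.2] yaw 2.4491 tilt -0.99996 q6 1.31 F [-0.1 -0.1  0.1] gap 85.4 grip 0.0
shift [ 25.3  42.4 115.9] turn -0.001
```

```bash
python3 -m handwheel '[[13,21,0,0,1],[25,42.5,0,0,1],[25,42.5,30,0,1],[25,42.5,70,0,1],[25,42.5,100,0,1],[25,42.5,113,0,1],[25,42.5,116,0,1],[25,42.5,116,0,1]]' |sed -n 2,4p; python3 go.py 369.8 404.1 8 2.45
```

```text
tcp_pos: [0.3742, 0.4075, 0.0135]
orientation: [0.0, 0.339, 0.941, 0.0]
wrist_force: [-0.0, 0.3, 0.2]
t 20.2 tcp [374.2 407.5  13.5] yaw 2.4495 tilt -1.0 q6 1.375 F [-0.   0.3  0.2] gap 85.2 grip 0.0
shift [ 1.3 -5.4  5.5] turn -0.001
```

```bash
python3 -m handwheel '[[1,-5,5,0,1],[1,-5,5,0,1],[1,-5,5,0,0.6],[1,-5,5,0,0.4],[1,-5,5,0,0.4],[1,-5,5,0,0.4],[1,-5,5,0,0.4],[1,-5,5,0,0.4]]' 20; python3 go.py 369.8 404.1 8 2.45; python3 look.py scene amber a2 .41 .37 .09 .018 .1 2.455|tail -3
```

```text
clock: 21.0
tcp_pos: [0.3698, 0.4042, 0.008]
orientation: [0.0, 0.339, 0.941, 0.0]
wrist_force: [-0.8, -0.3, 3.7]
finger_gap: 0.0434
grip_force: 22.8
t 21.0 tcp [369.8 404.2   8. ] yaw 2.4498 tilt -1.0 q6 1.375 F [-0.8 -0.3  3.7] gap 43.4 grip 22.8
shift [-0.1 -0.1 -0. ] turn -0.0
[ 0.4252  0.3593  0.0306  2.5178 -0.0692] 0.0012
[0.379  0.3874 0.0208 5.786  0.2936] 0.0022
[0.379  0.3874 0.0208 5.786  0.2936] 0.0022
```

Gripped. I'll lift to TCP z of about 62 mm, ease off, then follow the arc, as with green.

```bash
python3 -m handwheel '[[0,0,-15,0,0.4],[0,0,-35,0,0.4],[0,0,-54,0,0.4],[0,0,-54,0,0.4],[0,0,-54,0,0.51],[0,0,-54,0,0.512],[0,0,-54,0,0.515],[0,0,-54,0,0.515]]'|sed -n 2,6p;python3 -m handwheel '[[0,0,0,0,0.515],[0,0,0,0,0.515]]'|tail -2; python3 look.py scene amber a3 .415 .365 .085 .012 .15 2.455
```

```text
tcp_pos: [0.369, 0.4036, 0.0608]
orientation: [-0.0, 0.339, 0.941, -0.001]
wrist_force: [-0.4, -0.0, -0.6]
finger_gap: 0.0437
grip_force: 0.3
finger_gap: 0.0439
grip_force: 0.6
382 [0.4136 0.3743 0.0568]
[0.4134 0.368  0.0309 2.5154 0.6236] 0.0014
[0.4134 0.368  0.0309 2.5154 0.6236] 0.0014
[0.4134 0.368  0.0309 2.5154 0.6236] 0.0014
```

```bash
python3 -m handwheel '[[-4,0,-5,0,0.513],[-8,0,-10,0,0.513],[-13,0,-14,0,0.513],[-19,0,-18,0,0.513],[-26,0,-22,0,0.513],[-32,0,-25,0,0.513],[-38,0,-27,0,0.513],[-38,0,-27,0,0.513]]'|sed -n 2,6p; python3 go.py; python3 look.py scene amber a4 .41 .365 .07 .012 .2 2.455
```

```text
tcp_pos: [0.3996, 0.3793, 0.0891]
orientation: [0.0, 0.34, 0.941, 0.0]
wrist_force: [-0.6, 0.3, 0.8]
finger_gap: 0.0439
grip_force: 2.1
t 22.9 tcp [399.6 379.3  89.1] yaw 2.4487 tilt -1.0 q6 1.307 F [-0.6  0.3  0.8] gap 43.9 grip 2.1
297 [0.4279 0.3645 0.0637]
[0.3936 0.3774 0.0952 2.7222 4.1936] 0.0023
[0.4177 0.3641 0.0341 2.5347 1.2034] 0.0015
[0.4177 0.3641 0.0341 2.5346 1.2034] 0.0015
```

Remaining offset to the ball is about 23.5 mm.

```bash
python3 -m handwheel '[[-7,0,-3,0,0.513],[-13,0,-4,0,0.513],[-19,0,-5,0,0.513],[-24,0,-5,0,0.513],[-24,0,-5,0,0.513],[-24,0,-5,0,0.513]]'|sed -n 2,6p; python3 look.py scene amber a5 .418 .364 .06 .012 .2 2.455
```

```text
tcp_pos: [0.4176, 0.3644, 0.0939]
orientation: [0.0, 0.339, 0.941, 0.0]
wrist_force: [-0.9, 0.0, 2.5]
finger_gap: 0.044
grip_force: 2.2
237 [0.4382 0.3603 0.0593]
[0.4106 0.3634 0.0711 2.9607 3.5326] 0.0069
[0.4226 0.3596 0.0341 2.4234 1.4392] 0.0013
[0.4226 0.3596 0.0341 2.4234 1.4392] 0.0013
```

```bash
python3 -m handwheel '[[-3,0,-1,0,0.513],[-6,0,-2,0,0.513],[-8,0,-3,0,0.513],[-8,0,-3,0,0.513],[-8,0,-3,0,0.513]]'|sed -n 2,6p; python3 look.py scene amber a6 .418 .364 .06 .012 .2 2.455|tail -2
```

```text
tcp_pos: [0.4232, 0.3591, 0.0963]
orientation: [-0.0, 0.339, 0.941, -0.0]
wrist_force: [0.8, 0.3, -2.0]
finger_gap: 0.0439
grip_force: 2.0
[0.423  0.3585 0.0345 2.423  1.532 ] 0.0011
[0.423  0.3585 0.0345 2.4228 1.532 ] 0.0011
```

```bash
python3 -m handwheel '[[0,0,0,0,0.48],[0,0,0,0,0.4],[0,0,0,0,0.4],[0,0,-20,0,0.4],[0,0,-65,0,0.4],[0,0,-115,0,0.4],[0,0,-115,0,0.4],[0,0,-115,0,0.4]]' 25|sed -n 2,6p; python3 go.py 599 180 210 1.788
```

```text
tcp_pos: [0.4242, 0.3598, 0.2131]
orientation: [0.001, 0.339, 0.941, 0.001]
wrist_force: [-0.5, 0.3, -1.8]
finger_gap: 0.0428
grip_force: 26.3
t 24.95 tcp [424.2 359.8 213.1] yaw 2.4499 tilt -0.99999 q6 1.251 F [-0.5  0.3 -1.8] gap 42.8 grip 26.3
shift [-249.3  -27.     3.3] turn 0.662
```

```bash
python3 -m handwheel '[[-20,-2,0,0.08,0.4],[-60,-6,0,0.18,0.4],[-105,-11,0,0.3,0.4],[-150,-16,0,0.42,0.4],[-190,-21,0,0.54,0.4],[-225,-24,0,0.63,0.4],[-243,-26,0,0.662,0.4],[-249,-27,0,0.662,0.4]]'|sed -n 2p;python3 -m handwheel '[[0,0,0,0,0.4],[0,0,0,0,0.4],[0,0,0,0,0.4]]'|sed -n 2,6p; python3 go.py 599 162.7 210 1.788;python3 look.py scene amber a7 .6 .18 .07 .08 .3 1.8
python3 - <<'E'
from h import *
a=cv2.imread("pics/a7.png");cv2.imwrite("pics/a7c.png",cv2.resize(a[160:300,190:330],(560,560)))
E
```

```text
tcp_pos: [0.598, 0.178, 0.2094]
tcp_pos: [0.5968, 0.181, 0.2117]
orientation: [-0.0, 0.625, 0.78, -0.0]
wrist_force: [-1.0, 0.3, -2.3]
finger_gap: 0.0426
grip_force: 26.3
t 26.05 tcp [596.8 181.  211.7] yaw 1.7903 tilt -1.0 q6 1.517 F [-1.   0.3 -2.3] gap 42.6 grip 26.3
shift [-18.3  -1.8   1.7] turn 0.002
187 [0.6117 0.1921 0.1663]
[0.597  0.1793 0.1483 1.7213 1.4897] 0.0006
[0.597  0.1793 0.1483 1.7214 1.4897] 0.0006
[0.597  0.1793 0.1483 1.7214 1.4897] 0.0006
```

View pics/a7c.png

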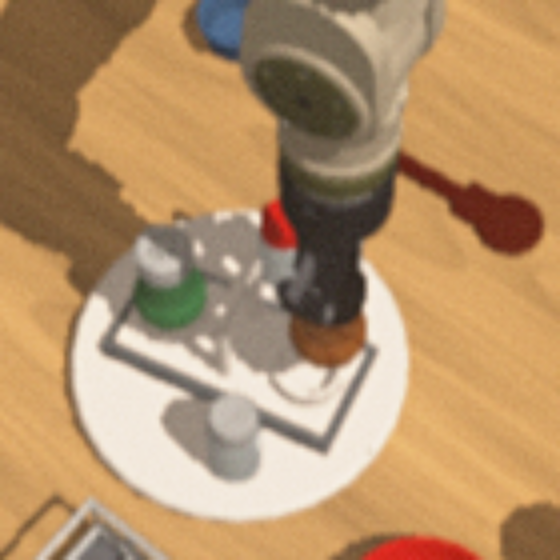

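The crop shows green upright in the near cup (175,295), and amber held over the far cup (325,335). The bystanders are untouched.

```bash
python3 -m handwheel '[[-9,-1,0,0,0.4],[-17,-2,5,0,0.4],[-17,-2,25,0,0.4],[-17,-2,45,0,0.4],[-17,-2,57,0,0.4],[-17,-2,61,0,0.4],[-17,-2,61,0,0.4]]'|sed -n 2,4p; python3 look.py scene amber a8 .599 .163 .06 .06 .2 1.8|tail -1; python3 go.py
```

```text
tcp_pos: [0.5993, 0.1623, 0.1502]
orientation: [-0.0, 0.626, 0.779, -0.0]
wrist_force: [-0.1, -0.9, -0.6]
[0.5996 0.1611 0.0855 1.8126 1.5007] 0.0008
t 26.85 tcp [599.8 162.4 151. ] yaw 1.7877 tilt -1.0 q6 1.489 F [-0.2 -0.3 -1.2] gap 42.7 grip 26.3
```

```bash
python3 -m handwheel '[[1,-0.5,1,0,0.4],[1,-0.5,2,0,0.4],[1,-0.5,3,0,0.4],[1,-0.5,3,0,0.4]]'|sed -n 2,4p; python3 -m handwheel '[[0,0,0.5,0,0.4],[0,0,1,0,0.4],[0,0,1,0,0.4]]'|sed -n 2,4p
```

```text
tcp_pos: [0.599, 0.1636, 0.1479]
orientation: [0.0, 0.626, 0.78, 0.0]
wrist_force: [-0.6, 0.3, -1.2]
tcp_pos: [0.599, 0.1637, 0.1474]
orientation: [0.0, 0.626, 0.78, 0.0]
wrist_force: [-1.6, 1.6, 5.0]
```

```bash
python3 -m handwheel '[[0,0,0,0,0.51],[0,0,0,0,0.512],[-2,0,0,0,0.512],[-4,0,0,0,0.512],[-5,0,0,0,0.512],[-5,0,0,0,0.512]]'|sed -n 2,6p; python3 look.py scene amber a9 .599 .163 .06 .06 .2 1.8|tail -1; python3 go.py
```

```text
tcp_pos: [0.6004, 0.1587, 0.1472]
orientation: [0.0, 0.626, 0.779, 0.001]
wrist_force: [-2.1, 1.4, 5.7]
finger_gap: 0.0437
grip_force: 4.3
[0.5995 0.1621 0.0828 1.171  1.5604] 0.0008
t 28.2 tcp [600.4 158.7 147.2] yaw 1.7878 tilt -1.0 q6 1.483 F [-0.4  1.2  5. ] gap 43.7 grip 4.3
```

Upright to 0.01 rad. I'll release gently and withdraw.

```bash
python3 -m handwheel '[[0,0,0,0,0.514],[0,0,0,0,0.52],[0,0,0,0,0.53],[0,0,0,0,0.55],[0,0,0,0,0.6],[0,0,0,0,0.7],[0,0,0,0,0.7]]'|sed -n 2,6p; python3 look.py scene amber a10 .599 .163 .06 .06 .2 1.8|tail -1;python3 -m handwheel '[[0,0,-15,0,0.7],[0,0,-50,0,0.7],[0,0,-100,0,0.7],[0,0,-120,0,0.7],[0,0,-150,0,0.7],[0,0,-150,0,0.7],[0,0,-150,0,0.7]]'|sed -n 2,4p;python3 look.py scene amber a11 .599 .163 .06 .06 .2 1.8|tail -1;python3 look.py scene green g11 .626 .042 .06 .06 .2 1.8|tail -1
python3 - <<'E'
from h import *
a=cv2.imread("pics/g11.png");cv2.imwrite("pics/f.png",cv2.resize(a[130:320,150:400],(760,578)))
c=imaging.read_camera("scene");P=cloud(c);Z=P[...,2];b=c["color"][...,0]
m=(np.hypot(P[...,0]-.612,P[...,1]-.102)<.13)&(abs(Z-.046)<.006)&(b>110);print(np.median(Z[m]),rect(P,m))
E
```

```text
tcp_pos: [0.5999, 0.1585, 0.1465]
orientation: [0.0, 0.626, 0.78, -0.0]
wrist_force: [-0.3, 1.2, 0.1]
finger_gap: 0.0597
grip_force: 0.0
[0.5985 0.1631 0.0816 1.5389 1.5319] 0.0007
tcp_pos: [0.6004, 0.1586, 0.2972]
orientation: [0.001, 0.626, 0.78, 0.001]
wrist_force: [0.4, -0.1, -1.8]
[0.5985 0.1629 0.0819 1.5362 1.525 ] 0.0008
[0.625  0.0416 0.082  3.0664 1.5928] 0.001
0.046339982265435786 (array([618.7, 119.9]), array([192.4, 186.1]), np.float32(1.2710369), np.int64(783))
```

View pics/f.png

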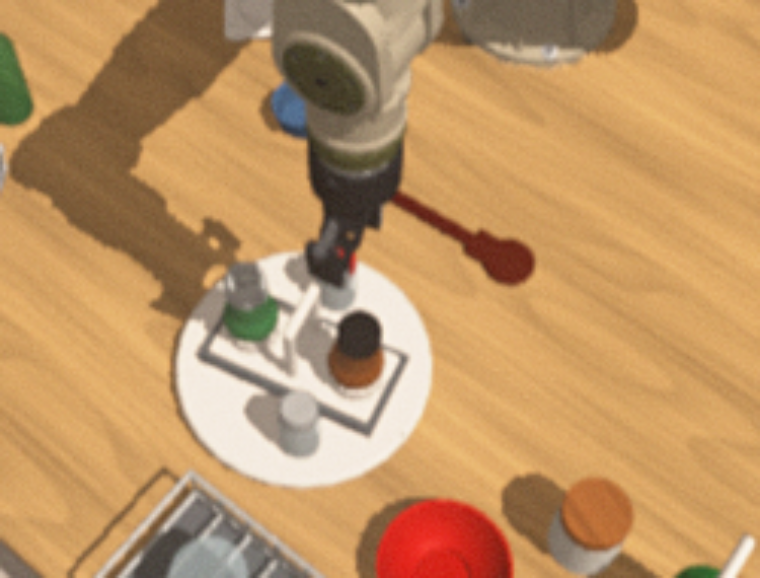

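The final picture shows both shakers upright in the cups, green at (250,310) and amber at (357,350). The carrier is flat in the dock and the gripper is clear of everything.

```bash
python3 -c "
from workcell import workorder;print(workorder.hand_in())"
```

```text
the job is handed in; nothing more can be done
None
```

I handed the job in at about 30 s of the 72 s allowed, with the carrier home in the dock and both shakers upright in its cups (amber lean about 0.05 rad, green about 0.02 rad by camera); hand-in gave no verdict.

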